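# Hang the peg bin on the slatwall

### The arm

A 7-joint arm with a two-finger parallel gripper is mounted at the origin on the work surface. World frame = base frame: x ahead of the robot, y to its left, z up, the work surface at z = 0. Lengths are in m, angles in rad, forces in N, time in s.
With the tool pointing down it reaches from about 0.425 to 0.925 m from the base axis. Payload 6.8 kg.
Tool frame: the origin (TCP) lies midway between the tips of the shut fingers; the grasp point (between the pads) lies 19 mm behind it; z points along the fingers, y is the line along which they close (so a half turn about z gives the same grasp; the last joint's range is limited). The gripper opens to 85 mm and grips with 20 to 120 N. Pads are 22 mm wide; open, the fingers measure 114 mm over their backs; the gripper's body (76 mm by 85 mm) begins 54 mm behind the grasp point. The pads swing forward as they close: fully open they stand 13 mm farther back than shut.
Start: joints at [1.069, 0.477, 0.022, 1.555, -0.011, 1.109, -0.083], TCP at [0.259, -0.623, 0.231] pointing down, gripper open.
Joint ranges: [-2.96, 2.96], [-0.34, 2.1], [-1.41, 1.46], [0.24, 2.44], [-1.37, 4.51], [0.17, 1.92], [-2.96, 2.96]. Speed limits (rad/s): [2.39, 2.39, 3.14, 3.14, 3.14, 3.14, 3.14].

### API

Orientations are given as a unit quaternion [x, y, z, w].
In Python, from cell import r, optics gives the robot as it stands. The module is installed in compiled form; this text tells all that it offers.
- The arm moves only by the tool move_arm, never from a script. Its argument "steps" is a list of rows, each a list of 3 entries, a list of its own where there are three numbers: the finger opening in mm, from 0 to 85.4, then the shift along the world's x, y, z in mm, then the turn, a rotation vector about the world's x, y, z in rad. A call has exactly 10 rows; each row shifts and turns the commanded pose from where the row before left it; what a row does not reach is not made up. A row lasts 1/12 s, in which the tool goes at most 41.7 mm and 7.16 degrees, less where a joint would pass 70% of its speed; a pose out of reach is approached as far as the arm can. A call with a gripper value outside its range is refused whole. The fingers move at their own pace and stop on an object; "squeeze" is the grip in N (left out, the last holds). Time passes only in rows, so rows that do not move let the fingers close, or fill a call up. It gives the time, the measured TCP pose, the force, the opening and the grip force at its end, in the units of the state.
- r.sense(): the state, without advancing time (a new reading comes with each control period).
- optics.grab_frame(name): name is "scene" or "top"; returns the picture (420x560x3 uint8, red, green, blue); there is no depth.
- optics.calibration(name): a dict with "fov_y" (degrees; the focal length in pixels is half the picture's height over the tangent of half this angle, whatever the lens; pixels are square), "cx", "cy" (the principal point, pixels), "position" and "attitude" of the camera in the world. Camera axes: x right, y down, z forward; pixel columns grow to the right and rows downward; lengths in m; the calibration is good to about 2 mm. A picture is of the moment at which its call begins. calibration takes no time and is no camera call.
- r.job_done(): hands the job in; it is judged then, once.
The state is a dict: "clock": time; "qpos": joint angles; "dq": joint speeds; "joint_efforts": joint torques, N m; "tool_pos": TCP position; "orientation": TCP orientation; "wrist_force": force on the tool from outside, world axes, zero at the start; "torque": the same for the moment, N m; "width": opening from 0.0 (shut) to 1.0 (fully open); "grasp_force": force on a finger pad.
Only numpy, scipy, OpenCV 4.12 (cv2) and the standard library are available. Lean on these libraries where they do the work, as an engineer would, in place of code of your own. Each camera call takes 0.05 s, during which the arm holds its last target. There are 200 camera calls.

### The job

Hang the empty yellow bin in the free stretch of the slatwall's upper groove, beside the grey bin: tip its front up, work the lip up into the groove by feel, then swing the bin down until it is fully home, level and flat against the slats. Do it gently, because the thin slats crack if the bin is forced against them, and leave the grey bin and the other things on the counter where they are.

Things in the scene. Friction and masses are not known exactly. Their poses are not given: they have to be found in the camera images.
- bin: THE BIN: empty open yellow plastic bin, rigid, 0.10-0.19 kg, 90 mm deep (x), 60 wide (y), rim 54 high, walls 3. Flat full-height side walls: grip it across its 60 mm width. Front wall 36 high. Origin: centre of underside; x points to its back (lip side), y across, z up. Stands on the counter, back more or less away from the robot. The outer face of its back wall is at x = 45 mm.
- lip (a point): Point on the bin (45, 0, 51 mm in its frame, axes as the bin's) where the lip's underside meets the back wall. The lip: a 3 mm thick, 52 wide shelf (z 51-54) running 9 mm back from the back wall, ending in an upturned tang. With the bin home this point is at the groove mouth's lower front edge (0 to 3 mm in front of it), the shelf resting on that edge.
- tang_tip (a point): Top of the lip's upturned tang, mid-width (52.5, 0, 67 mm in the bin's frame, axes as the bin's). The tang is 3 mm thick (x 51-54) and rises 13 mm above the rim, leaving 6 mm between it and the back wall for the 4 mm slat skin. Lip height in all 16 mm, more than the mouth: it goes in only with the bin's front tipped up 40 to 45 degrees, tang first.
- slatwall: Slatwall: fixed steel feet and uprights with a white slatted board, 512 long, 24 thick. Origin: on the counter under the middle of the board's front face; x into the board (away from the robot), y along it, z up; slat faces are the plane x = 0. The board has slipped down in its slotted screw holes by 3 to 25 mm, new in each run, NOT in the measured poses: feel for it. It is level and stays put.
- groove (a point): Lower front edge of the UPPER groove's mouth at mid-length, 136 mm up, were the board not slipped (really 3 to 25 mm lower); axes as the slatwall's. Mouth 12 mm high between 4 mm thick slat skins; behind them a cavity (x 4 to 18 mm) reaching 24 mm above and 10 mm below the mouth. Board top 40 mm above this edge. Usable y -0.22 to 0.22 m; grey end caps. A lower groove is 75 mm below.
- hung_bin (a joint): Place of the grey bin, full of purple pegs, that already hangs in the upper groove: y (m) of its middle along the board, in the slatwall's frame (0 = mid-length). Same shape and size as the yellow bin; it sticks out 92 mm from the slats. It slides along the groove if pushed sideways with over 2 N.
- tub: closed blue screw-top tub, 122 mm across, 133 mm high; origin: centre of its underside; a bystander
- funnel: stainless steel funnel standing on its 110 mm wide mouth, 105 mm high; origin: centre of its underside; a bystander
- dish: green ceramic dish, 124 mm across, 32 mm high; origin: centre of its underside; a bystander
- scoop_cup: small white measuring mug, 60 mm across, 55 mm high; origin: centre of its underside; a bystander
- spray: green bottle with a red cap, 64 mm across, 190 mm high; origin: centre of its underside; a bystander
- peg_container: clear lever-lock container of purple pegs, 136 x 192 x 98 mm; origin: centre of its underside; a bystander
Not all that is in view belongs to the job. Several things have the shape of the bin; the one meant has the colours described above.

How it is judged:
On the way:
1. the tang of the lip is inside the upper groove while the bin's front is still tipped up (x of tang_tip in the frame of groove above 0.005 m and z of tang_tip in the frame of groove between -0.03 and 0.03 m and angle between bin's own z axis and vertical above 0.35 rad), for 0.1 s.
At the end, for the whole second after the job is handed in: The yellow bin hangs by itself, at rest, in the upper groove's usable stretch: lip in the mouth, back wall within 5 mm of the slats, lip 0 to 28 mm below the nominal edge (where the slipped groove can be), level within 5 degrees, square to the board within 6 degrees (x of lip in the frame of groove between -0.005 and 0.002 m and z of lip in the frame of groove between -0.028 and 0 m and y of lip in the frame of groove between -0.22 and 0.22 m and angle between bin's own z axis and vertical below 0.09 rad and angle between the x axis of bin and the x axis of slatwall, either way round below 0.1 rad and linear speed of bin below 0.02 m/s and angular speed of bin below 0.1 rad/s and contact force between bin and slatwall above 0.3 N); the robot touches nothing.
It fails at once if the robot forces the bin, held or pushed by its fingers, or itself against the slatwall or the grey bin (more than 20 N) ((contact force between bin and slatwall above 20 N and contact force between the fingers and bin above 5 N) or contact force between any of the arm, the fingers and slatwall above 20 N).
It fails at once if the grey bin is pushed along the groove (velocity of joint hung_bin above 0.02 m/s or velocity of joint hung_bin below -0.02 m/s).
It fails at once if a bystander on the counter is moved by more than 20 mm (distance of any of tub, funnel, dish, scoop_cup, spray, peg_container from where it was at the start of the episode above 0.02 m).
It also fails if it takes over 67 s, if anything falls off the work surface, if the arm or the gripper's body presses on something with over 40 N, if the wrist force passes 120 N, or if a joint passes its speed limit or range.

## Working session

There is one attempt and no reset: what is moved stays moved. The work goes in short steps, Python scripts to look and compute and a tool call to move; the robot and the scene stay as the last step left them, time stands still between calls to the robot, and variables do not carry over. Pictures are saved under pics/ and viewed, at most 12 in all, crops included, and the job is handed in when it is done.

Besides the shell and the picture viewer there is one more tool, called after "Emit:" as a command line: name --argument value ..., lists and objects as JSON in quotes. move_arm: Moves the arm, as the interface text tells. Its arguments: {"type":"object","properties":{"steps":{"type":"array"},"squeeze":{"type":"number"}},"required":["steps"]}

```bash
mkdir -p pics; python3 - <<'E'
from cell import r,optics
import cv2
for n in("scene","top"):
    f=optics.grab_frame(n); cv2.imwrite(f"pics/{n}0.png",cv2.resize(f[:,:,::-1],(800,600),interpolation=cv2.INTER_CUBIC)); print(n,optics.calibration(n))
print(r.sense())
E
```

```text
scene {'fov_y': 53.09326420814397, 'cx': 281.4467301569655, 'cy': 209.71492035855815, 'position': array([ 1.30606714, -0.13831798,  1.20873528]), 'attitude': array([ 0.71296177,  0.62615662, -0.2099959 , -0.23561647])}
top {'fov_y': 52.00184738710441, 'cx': 285.00220383019064, 'cy': 209.09587318943198, 'position': array([ 0.23345142, -0.02721804,  1.49115805]), 'attitude': array([-0.69247775,  0.71378502, -0.07735079,  0.0707274 ])}
{'clock': 0.1, 'qpos': array([ 1.06891931,  0.47772765,  0.02235262,  1.55632578, -0.01153644,
        1.10932479, -0.08307643]), 'dq': array([ 0.00111162, -0.00237707,  0.00179098, -0.00082969,  0.00050461,
       -0.00064815, -0.0004201 ]), 'joint_efforts': array([ 3.57787671e-03, -5.97775412e+01,  1.61308408e+00, -2.81956011e+01,
        1.27566716e-02,  5.03339790e-03, -6.27073996e-05]), 'tool_pos': array([ 0.25877433, -0.62285267,  0.2304276 ]), 'orientation': array([ 9.80677819e-01,  1.95628037e-01, -2.07386366e-04, -8.02541228e-04]), 'wrist_force': array([-0.8257569 , -0.01273714,  0.93716848]), 'torque': array([-0.0032004 ,  0.02619011,  0.02569428]), 'grasp_force': 0.0, 'width': 1.0004266182757702}
```

View pics/scene0.png

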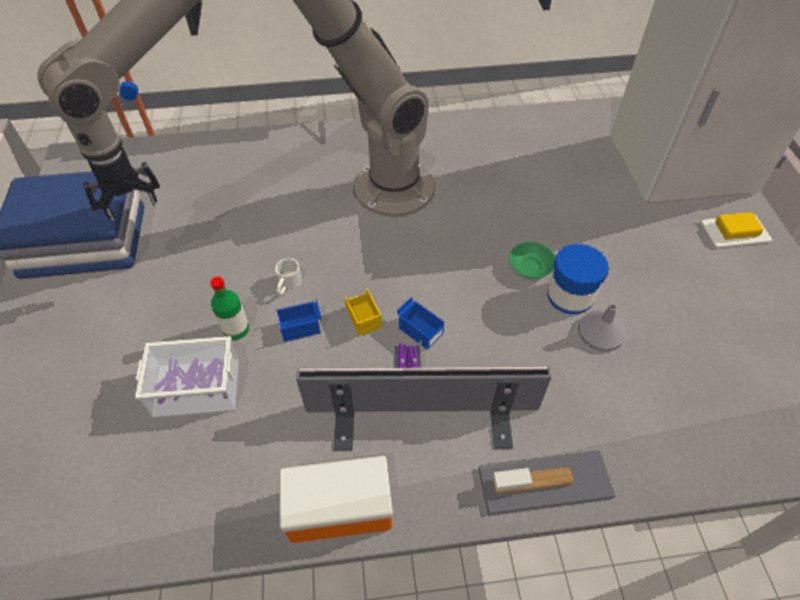

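View pics/top0.png

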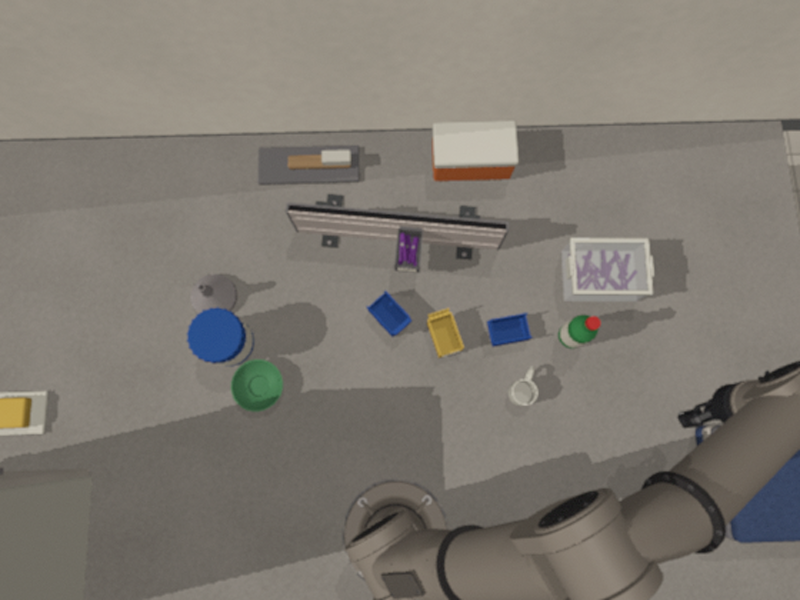

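The scene view shows the yellow bin at (363,312) and the board's back at (425,390). The top view shows the yellow bin at (445,333), the grey bin at (408,250), and the board's top edge from (290,208) to (505,228). Next I'll look closer with enlarged crops.

```bash
python3 - <<'E'
import cv2
from cell import optics
f=optics.grab_frame("top")[:,:,::-1]; cv2.imwrite("pics/f_top.png",f)
c=cv2.resize(f[130:265,195:375],None,fx=4.4444,fy=4.4444,interpolation=cv2.INTER_CUBIC); cv2.imwrite("pics/topc.png",c)
f=optics.grab_frame("scene")[:,:,::-1]; cv2.imwrite("pics/f_scene.png",f)
c=cv2.resize(f[190:325,180:360+30],None,fx=3.8,fy=3.8,interpolation=cv2.INTER_CUBIC); cv2.imwrite("pics/scenec.png",c)
E
```

```text
(no output)
```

View pics/topc.png

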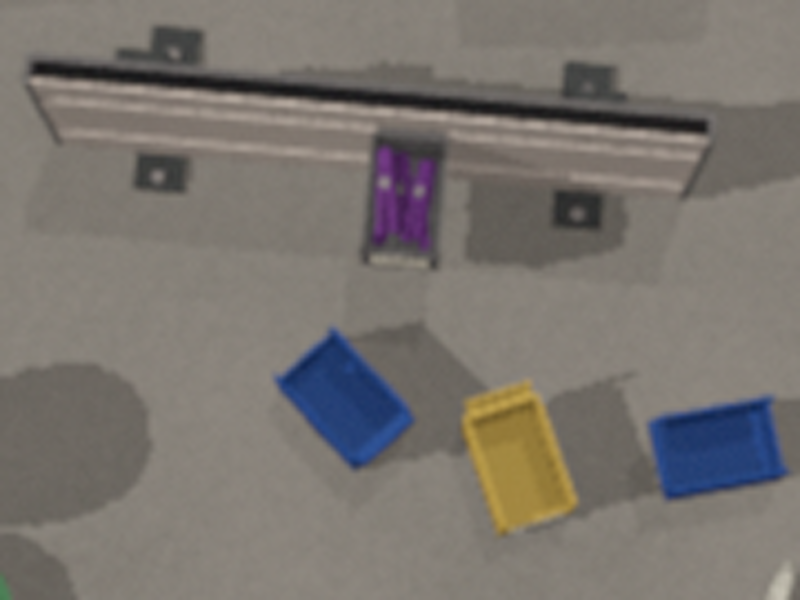

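View pics/scenec.png

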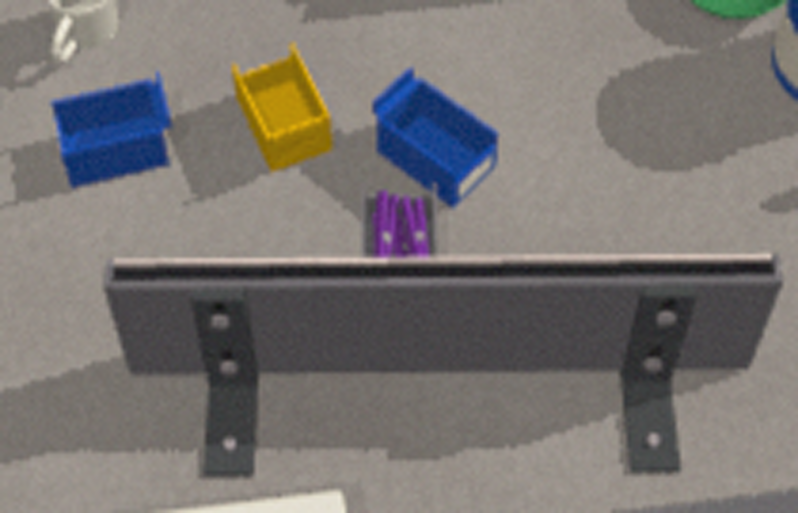

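The crops show the yellow bin's tang edge at topc (465,398)–(530,382) and its front rim corners at (502,532) and (576,505). The board's front top edge is topc (33,77)–(708,133), or scenec (112,260)–(774,256). The grey bin's front corners are at topc (365,262) and (436,265).

```bash
cat > h.py <<'E'
import numpy as np
from cell import r,optics
from scipy.spatial.transform import Rotation as R
C={n:optics.calibration(n) for n in("scene","top")}
OFF={"top":(195,130,4.4444),"scene":(180,190,3.8)}
def proj(n,P):
    c=C[n]; f=210/np.tan(np.radians(c["fov_y"])/2)
    q=R.from_quat(c["attitude"]).inv().apply(np.atleast_2d(P)-c["position"])
    return np.c_[c["cx"]+f*q[:,0]/q[:,2],c["cy"]+f*q[:,1]/q[:,2]]
def uncrop(n,p):
    a=OFF[n]; return (np.atleast_2d(p)+.5)/a[2]-.5+np.array(a[:2])
def onz(n,p,z):
    c=C[n]; f=210/np.tan(np.radians(c["fov_y"])/2); p=np.atleast_2d(p)
    d=R.from_quat(c["attitude"]).apply(np.c_[(p[:,0]-c["cx"])/f,(p[:,1]-c["cy"])/f,np.ones(len(p))])
    return c["position"]+d*((z-c["position"][2])/d[:,2])[:,None]
def rz(a): return R.from_rotvec([0,0,a])
E
python3 - <<'E'
from h import *
from scipy.optimize import least_squares as LS
T=np.array
tp=T([[465,398],[530,382],[502,532],[576,505]]);tb=T([[54,26,67],[54,-26,67],[-45,30,54],[-45,-30,54]])/1e3
sp=T([[293,46],[235,67],[330,151],[278,169]]);sb=T([[-45,30,54],[-45,-30,54],[45,30,0],[45,-30,0]])/1e3
tp=uncrop("top",tp);sp=uncrop("scene",sp)
def res(v):
    W=lambda b:rz(v[2]).apply(b)+[v[0],v[1],0]
    return np.r_[(proj("top",W(tb))-tp).ravel(),(proj("scene",W(sb))-sp).ravel()]
s=LS(res,[.45,-.1,0.3]);print("bin",s.x,np.degrees(s.x[2]),res(s.x).round(1))
# board: front top corners (y +-.256), unknown x,y,yaw,z
bt=uncrop("top",[[33,77],[708,133]]);bs=uncrop("scene",[[774,257],[112,260]])
def rb(v):
    W=rz(v[2]).apply([[0,.256,0],[0,-.256,0]])+[v[0],v[1],v[3]]
    return np.r_[(proj("top",W)-bt).ravel(),(proj("scene",W)-bs).ravel()]
b=LS(rb,[.65,0,0,.16]);v=b.x;print("board",v,rb(v).round(1))
slip=.176-v[3]
g=onz("top",uncrop("top",[[365,262],[436,265]]),.139-slip)
print("slip",slip,"grey front corners in board frame",rz(-v[2]).apply(g-[v[0],v[1],0]))
print("bin in board",rz(-v[2]).apply([s.x[0]-v[0],s.x[1]-v[1],0]))
# blue bins centres
for n,p in(("blueL",[[335,332],[280,380],[357,467],[411,417]]),("blueR",[[650,422],[770,400],[785,472],[668,497]])):print(n,onz("top",uncrop("top",p),.054).round(3).tolist())
E
```

```text
bin [ 0.45266106 -0.13025806  0.28913432] 16.566176365163113 [-0.6  1.  -0.7 -0.1 -0.7 -0.4 -0.5  0.  -0.2 -0.5 -1.1 -0.4  0.6  0.1
 -1.9  1.3]
board [ 0.70226636 -0.02398661 -0.12137986  0.15405102] [-2.9  0.2  1.4  1.4  1.1  0.4 -2.3  1.1]
slip 0.021948978227724597 grey front corners in board frame [[-0.10621109 -0.00858636  0.11705102]
 [-0.10365936 -0.06122893  0.11705102]]
bin in board [-0.23490127 -0.13571227  0.        ]
blueL [[0.557, 0.005, 0.054], [0.521, 0.048, 0.054], [0.452, -0.009, 0.054], [0.489, -0.051, 0.054]]
blueR [[0.48, -0.233, 0.054], [0.494, -0.326, 0.054], [0.439, -0.333, 0.054], [0.422, -0.243, 0.054]]
```

```bash
python3 - <<'E'
from h import *
from scipy.optimize import least_squares as LS
import cv2
bt=uncrop("top",[[33,77],[708,133]]);bs=uncrop("scene",[[774,257],[112,260]])
for f in (0,1):
  def rb(v):
    W=rz(v[2]).apply([[0,.256+v[4]*f,0],[0,-.256-v[4]*f,0]])+[v[0],v[1],v[3]]
    return np.r_[(proj("top",W)-bt).ravel(),(proj("scene",W)-bs).ravel()]
  v=LS(rb,[.65,0,0,.16,0]).x;print("board",v.round(4),rb(v).round(1))
  z=.139-(.176-v[3])
  g=onz("top",uncrop("top",[[365,262],[436,265]]),z);print(rz(-v[2]).apply(g-[v[0],v[1],0]).round(4))
t=cv2.imread("pics/f_top.png")[138:178,198:358]
cv2.imwrite("pics/bt.png",cv2.resize(t,None,fx=5,fy=5,interpolation=cv2.INTER_CUBIC))
s=cv2.imread("pics/f_scene.png")[236:276,204:390]
a=cv2.resize(s,None,fx=4.3,fy=4.3,interpolation=cv2.INTER_CUBIC);a=a[:,:800]
b=cv2.imread("pics/bt.png");cv2.imwrite("pics/both.png",np.vstack([b,np.pad(a,((0,0),(0,800-a.shape[1]),(0,0)))]))
E
```

```text
board [ 0.7023 -0.024  -0.1214  0.1541  0.    ] [-2.9  0.2  1.4  1.4  1.1  0.4 -2.3  1.1]
[[-0.1062 -0.0086  0.1171]
 [-0.1037 -0.0612  0.1171]]
board [ 0.7034 -0.0244 -0.1216  0.16   -0.0069] [-1.  -0.6 -0.3  0.4 -0.9 -0.2 -0.3  0.3]
[[-0.1089 -0.0086  0.123 ]
 [-0.1064 -0.061   0.123 ]]
```

View pics/both.png

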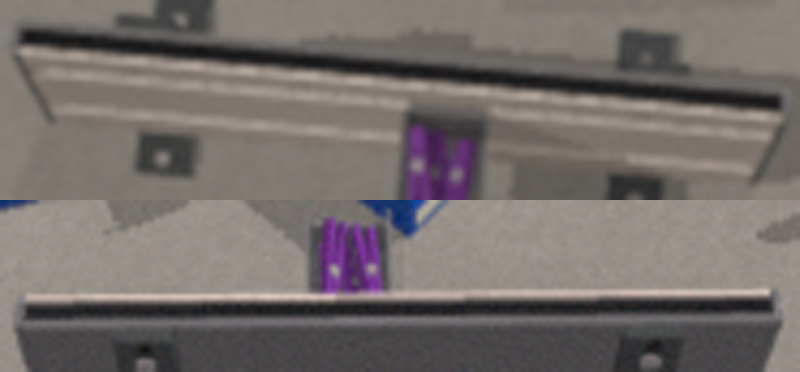

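The picture shows the white front skin edge in the upper strip running from (20,52) to (780,118). In the lower strip it runs from (20,94) to (775,90), counted from the strip's top.

```bash
python3 - <<'E'
from h import *
from scipy.optimize import least_squares as LS
U=lambda p,s,o:(np.array(p)+.5)/s-.5+np.array(o)
bt=U([[19,52],[781,117]],5,(198,138));bs=U([[776,90],[19,94]],4.3,(204,236))
for f in (0,1):
  def rb(v):
    W=rz(v[2]).apply([[0,.256+v[4]*f,0],[0,-.256-v[4]*f,0]])+[v[0],v[1],v[3]]
    return np.r_[(proj("top",W)-bt).ravel(),(proj("scene",W)-bs).ravel()]
  v=LS(rb,[.65,0,0,.16,0]).x;print("board",v.round(4),rb(v).round(1))
  z=.139-(.176-v[3])
  g=onz("top",uncrop("top",[[365,262],[436,265]]),z);print(rz(-v[2]).apply(g-[v[0],v[1],0]).round(4))
# board bottom front edge & groove line in top view, at x=board plane: z from ray/plane
n=rz(v[2]).apply([1,0,0]);c=C["top"]["position"]
for name,p in(("bottom",[[52,122],[755,182]]),("line1",[[36,68],[770,132]])):
  g=onz("top",U(p,5,(198,138)),0.0)
  for q in g:
    d=q-c;t=((v[0]*n[0]+v[1]*n[1])-n@c)/(n@d);print(name,(c+t*d).round(4))
E
```

```text
board [ 0.6993 -0.0235 -0.122   0.1538  0.    ] [-2.4  0.   1.4  0.9  0.2  0.3 -1.   0.7]
[[-0.1031 -0.0088  0.1168]
 [-0.1005 -0.0614  0.1168]]
board [ 0.7    -0.0237 -0.1221  0.1576 -0.0045] [-1.2 -0.5  0.3  0.2 -1.1 -0.1  0.3  0.2]
[[-0.1049 -0.0088  0.1206]
 [-0.1023 -0.0613  0.1206]]
bottom [0.7306 0.2258 0.008 ]
bottom [ 0.6689 -0.277   0.0149]
line1 [0.7295 0.2167 0.1248]
line1 [ 0.6698 -0.27    0.1278]
```

```bash
cat >> h.py <<'E'
BOARD=np.array([.699,-.0236]);BY=-.122
BR=rz(BY)
def tcp(yaw,tilt): return R.from_euler('z',yaw)*R.from_euler('y',-tilt)*R.from_euler('x',np.pi)
def plan(pos,rot,rows=None):
    s=r.sense(); d=(np.array(pos)-s["tool_pos"])*1e3; w=(rot*R.from_quat(s["orientation"]).inv()).as_rotvec()
    n=max(np.linalg.norm(d)/41.7,np.degrees(np.linalg.norm(w))/7.16)
    print("shift mm",d.round(1),"turn",w.round(3),"minrows",round(n,1)); return d,w
E
python3 - <<'E'
from h import *
yaw,t=.289,np.radians(25); rot=tcp(yaw,t)
G=np.array([.4527,-.1303,0])+rz(yaw).apply([-.012,0,.032]); P=G+.019*rot.apply([0,0,1])
print(P); plan(P+[0,0,.11],rot)
E
```

```text
[ 0.4488944  -0.1314315   0.01478015]
shift mm [ 190.   491.6 -105.9] turn [ 0.145 -0.412 -0.103] minrows 12.9
```

Emit:
move_arm --steps '[[85, [0, 0, 40], [0, 0, 0]], [85, [16, 35, 0], [0, 0, 0]], [85, [16, 35, 0], [0, 0, 0]], [85, [16, 35, 0], [0, 0, 0]], [85, [16, 35, 0], [0, 0, 0]], [85, [16, 35, 0], [0, 0, 0]], [85, [16, 35, 0], [0, 0, 0]], [85, [16, 35, 0], [0, 0, 0]], [85, [16, 35, 0], [0, 0, 0]], [85, [16, 35, 0], [0, 0, 0]]]' --squeeze 40

```text
clock: 1.03
tool_pos: [0.4033, -0.3065, 0.2714]
orientation: [0.981, 0.196, 0.0, 0.0]
wrist_force: [1.2, -0.3, -0.6]
width: 0.996
grasp_force: 0.0
```

Emit:
move_arm --steps '[[85, [5, 18, -14], [0.0145, -0.041, -0.01]], [85, [5, 18, -14], [0.0145, -0.041, -0.01]], [85, [5, 18, -14], [0.0145, -0.041, -0.01]], [85, [5, 18, -14], [0.0145, -0.041, -0.01]], [85, [5, 18, -14], [0.0145, -0.041, -0.01]], [85, [5, 18, -14], [0.0145, -0.041, -0.01]], [85, [5, 18, -14], [0.0145, -0.041, -0.01]], [85, [5, 18, -14], [0.0145, -0.041, -0.01]], [85, [4, 18, -14], [0.0145, -0.041, -0.01]], [85, [0, 0, -10], [0.0145, -0.041, -0.01]]]'

```text
clock: 1.87
tool_pos: [0.4469, -0.1427, 0.1345]
orientation: [0.966, 0.144, 0.214, -0.032]
wrist_force: [0.3, 0.7, 0.2]
width: 0.996
grasp_force: 0.0
```

```bash
python3 - <<'E'
from h import *
import cv2
yaw,t=.289,np.radians(25); rot=tcp(yaw,t)
plan([.4489,-.1314,.0148],rot);print(r.sense()["qpos"].round(2))
f=optics.grab_frame("top")[:,:,::-1]
cv2.imwrite("pics/t1.png",cv2.resize(f[150:300,220:380],None,fx=4,fy=4,interpolation=cv2.INTER_CUBIC))
E
```

```text
shift mm [   2.    11.3 -119.7] turn [ 0.001 -0.001 -0.008] minrows 2.9
[ 0.74  0.2  -0.42  2.35 -0.6   0.31 -0.38]
```

View pics/t1.png

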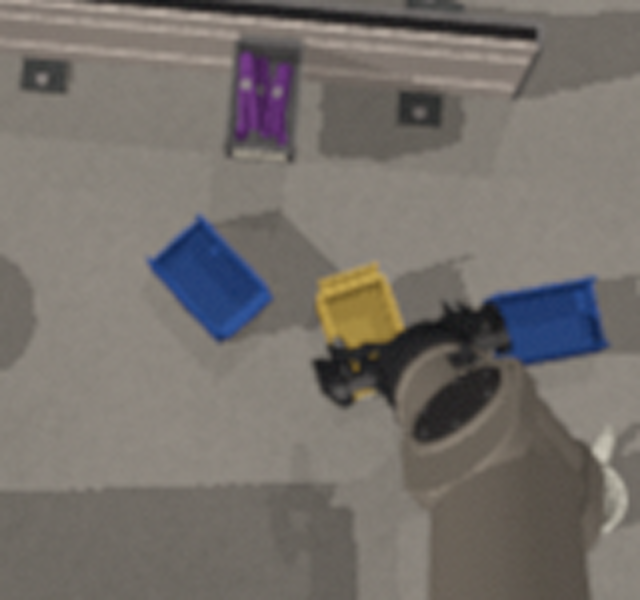

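The gripper sits above and right of the yellow bin (about (410,345) against (362,320)). That fits the remaining 11 mm plus parallax, so I'll descend.

Emit:
move_arm --steps '[[85, [2, 11, -10], [0, 0, -0.008]], [85, [0, 0, -20], [0, 0, 0]], [85, [0, 0, -20], [0, 0, 0]], [85, [0, 0, -10], [0, 0, 0]], [85, [0, 0, -5], [0, 0, 0]], [85, [0, 0, 0], [0, 0, 0]], [85, [0, 0, 0], [0, 0, 0]], [85, [0, 0, 0], [0, 0, 0]], [85, [0, 0, 0], [0, 0, 0]], [85, [0, 0, 0], [0, 0, 0]]]'

```text
clock: 2.75
tool_pos: [0.4499, -0.135, 0.0766]
orientation: [0.966, 0.138, 0.215, -0.031]
wrist_force: [0.2, -0.9, -0.2]
width: 0.993
grasp_force: 0.0
```

```bash
python3 - <<'E'
from h import *
import cv2
yaw,t=.289,np.radians(25); rot=tcp(yaw,t)
plan([.4489,-.1314,.0148],rot);print(r.sense()["qpos"].round(2))
a=optics.grab_frame("top")[:,:,::-1];b=optics.grab_frame("scene")[:,:,::-1]
a=cv2.resize(a[190:270,270:350],(400,400),interpolation=cv2.INTER_CUBIC);b=cv2.resize(b[170:250,215:295],(400,400),interpolation=cv2.INTER_CUBIC)
cv2.imwrite("pics/t2.png",np.hstack([a,b]))
E
```

```text
shift mm [ -1.    3.6 -61.8] turn [-0.     0.001  0.005] minrows 1.5
[ 0.59  0.32 -0.3   2.4  -1.12  0.17  0.12]
```

View pics/t2.png

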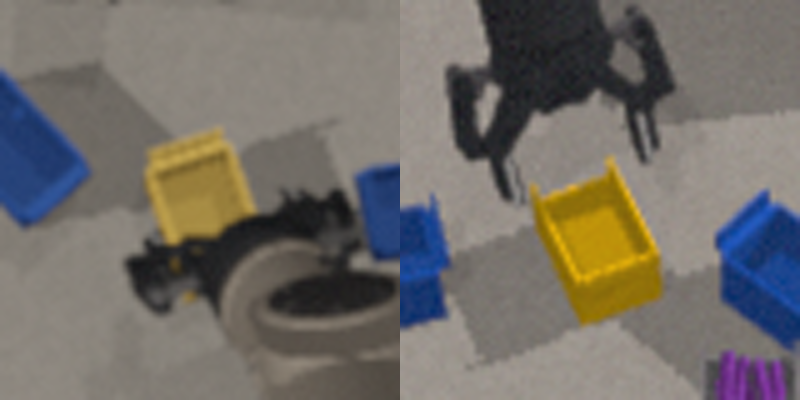

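The fingers straddle the bin, centred to within a few mm in the scene view (fingertips at (515,195) and (645,155), walls at (537,190) and (612,160)). Joint 6 is at its limit, so I'll reduce the tilt to 12° and descend.

Emit:
move_arm --steps '[[85, [-4, 1, 0], [-0.033, 0.108, 0]], [85, [-4, 1, 0], [-0.032, 0.109, 0]], [85, [0, 0, -15], [0, 0, 0]], [85, [0, 0, -15], [0, 0, 0]], [85, [0, 0, -15], [0, 0, 0]], [85, [0, 0, -10], [0, 0, 0]], [85, [0, 0, -8], [0, 0, 0]], [85, [0, 0, 0], [0, 0, 0]], [85, [0, 0, 0], [0, 0, 0]], [85, [0, 0, 0], [0, 0, 0]]]'

```text
clock: 3.68
tool_pos: [0.4503, -0.1331, 0.0204]
orientation: [0.974, 0.141, 0.173, -0.035]
wrist_force: [0.0, 0.2, -0.6]
width: 0.997
grasp_force: 0.0
```

```bash
python3 - <<'E'
from h import *
plan([.4422,-.1334,.0134],tcp(.289,np.radians(12)));print(r.sense()["qpos"].round(2),r.sense()["wrist_force"].round(1))
E
```

```text
shift mm [-8.1 -0.3 -7. ] turn [-0.059  0.134 -0.   ] minrows 1.2
[ 0.39  0.44 -0.1   2.38 -1.37  0.17  0.36] [ 0.   0.2 -0.6]
```

Emit:
move_arm --steps '[[85, [0, 0, 0], [-0.03, 0.067, 0]], [85, [0, 0, 0], [-0.03, 0.067, 0]], [85, [0, 0, 0], [0, 0, 0]], [85, [0, 0, 0], [0, 0, 0]], [85, [0, 0, 0], [0, 0, 0]], [85, [0, 0, 0], [0, 0, 0]], [85, [0, 0, 0], [0, 0, 0]], [85, [0, 0, 0], [0, 0, 0]], [85, [0, 0, 0], [0, 0, 0]], [85, [0, 0, 0], [0, 0, 0]]]'

```text
clock: 4.52
tool_pos: [0.4503, -0.1321, 0.0178]
orientation: [0.98, 0.144, 0.133, -0.026]
wrist_force: [0.3, -0.2, -0.2]
width: 0.994
grasp_force: 0.0
```

```bash
python3 - <<'E'
from h import *
plan([.4422,-.1334,.0134],tcp(.289,np.radians(12)));print(r.sense()["qpos"].round(2),r.sense()["wrist_force"].round(1))
E
```

```text
shift mm [-8.1 -1.3 -4.4] turn [-0.03   0.055 -0.004] minrows 0.5
[ 0.11  0.45  0.17  2.35 -1.11  0.25  0.05] [ 0.3 -0.2 -0.2]
```

Emit:
move_arm --steps '[[85, [-3, 0, -2], [-0.015, 0.03, 0]], [85, [-3, -1, -2], [-0.015, 0.025, 0]], [85, [-2, 0, 0], [0, 0, 0]], [85, [0, 0, 0], [0, 0, 0]], [85, [0, 0, 0], [0, 0, 0]], [85, [0, 0, 0], [0, 0, 0]], [58, [0, 0, 0], [0, 0, 0]], [58, [0, 0, 0], [0, 0, 0]], [50, [0, 0, 0], [0, 0, 0]], [50, [0, 0, 0], [0, 0, 0]]]' --squeeze 30

```text
clock: 5.35
tool_pos: [0.4426, -0.1329, 0.014]
orientation: [0.984, 0.145, 0.104, -0.015]
wrist_force: [-1.2, -0.8, 5.1]
width: 0.698
grasp_force: 32.5
```

Emit:
move_arm --steps '[[50, [0, 0, 0], [0, 0, 0]], [50, [0, 0, 0], [0, 0, 0]], [50, [0, 0, 0], [0, 0, 0]], [50, [0, 0, 0], [0, 0, 0]], [50, [0, 0, 0], [0, 0, 0]], [50, [0, 0, 0], [0, 0, 0]], [50, [0, 0, 0], [0, 0, 0]], [50, [0, 0, 0], [0, 0, 0]], [50, [0, 0, 0], [0, 0, 0]], [50, [0, 0, 0], [0, 0, 0]]]'

```text
clock: 6.18
tool_pos: [0.4426, -0.1329, 0.014]
orientation: [0.984, 0.145, 0.104, -0.015]
wrist_force: [-1.3, -0.9, 5.9]
width: 0.697
grasp_force: 32.6
```

```bash
python3 - <<'E'
from h import *
s=r.sense();print(s["tool_pos"],s["qpos"].round(2),s["wrist_force"].round(1))
q=R.from_quat(s["orientation"]);print(q.as_matrix().round(3))
E
```

```text
[ 0.44261058 -0.1329439   0.01398459] [-0.03  0.47  0.31  2.35 -1.    0.29 -0.08] [-1.3 -0.9  5.9]
[[ 0.936  0.289  0.2  ]
 [ 0.283 -0.957  0.06 ]
 [ 0.208  0.    -0.978]]
```

```bash
cat >> h.py <<'E'
# grasp: bin flat on the counter at the moment of gripping
_Rt=R.from_matrix([[.936,.289,.2],[.283,-.957,.06],[.208,0,-.978]]); _p=np.array([.44261,-.13294,.01398])
_Rb=rz(.2935); _e=_Rb.apply([1,0,0])[:2]
_bp=np.r_[_p[:2]+_e*(_e@(np.array([.4527,-.1303])-_p[:2])),0]
TB_R=_Rt.inv()*_Rb; TB_p=_Rt.inv().apply(_bp-_p)
LIP=np.array([.045,0,.051])
def want(deg,X,y,Z):   # lip point in board frame (m), Z above the counter
    Rb=BR*R.from_euler('y',np.radians(deg)); lip=np.r_[BOARD,0]+BR.apply([X,y,Z])
    bp=lip-Rb.apply(LIP); Rt=Rb*TB_R.inv(); return bp-Rt.apply(TB_p),Rt
def where():
    s=r.sense(); Rt=R.from_quat(s["orientation"]); Rb=Rt*TB_R
    lip=s["tool_pos"]+Rt.apply(TB_p)+Rb.apply(LIP); e=(BR.inv()*Rb).as_euler('ZYX')
    print("t",round(s["clock"],2),"lip(board) mm",((BR.inv().apply(lip-np.r_[BOARD,0]))*1e3).round(1),"yaw,tip,roll deg",np.degrees(e).round(1),
     "F board",BR.inv().apply(s["wrist_force"]).round(1),"q",s["qpos"].round(2),"grip",round(float(s["grasp_force"]),1))
E
python3 - <<'E'
from h import *
where(); plan(*want(43,-.045,-.15,.185))
E
```

```text
t 6.18 lip(board) mm [-190.5 -117.3   51. ] yaw,tip,roll deg [23.8  0.  -0. ] F board [-1.2 -1.   5.9] q [-0.03  0.47  0.31  2.35 -1.    0.29 -0.08] grip 32.6
shift mm [128.2 -26.1 181.7] turn [-0.064  0.753 -0.396] minrows 6.8
```

Emit:
move_arm --steps '[[50, [0, 0, 4], [0, 0, 0]], [50, [0, 0, 8], [0, 0, 0]], [50, [0, 0, 15], [0, 0, 0]], [50, [0, 0, 20], [0, 0, 0]], [50, [0, 0, 20], [0, 0, 0]], [50, [0, 0, 20], [0, 0, 0]], [50, [0, 0, 20], [0, 0, 0]], [50, [0, 0, 20], [0, 0, 0]], [50, [0, 0, 10], [0, 0, 0]], [50, [0, 0, 3], [0, 0, 0]]]'

```text
clock: 7.02
tool_pos: [0.4434, -0.1325, 0.1554]
orientation: [0.984, 0.146, 0.105, -0.015]
wrist_force: [-0.2, -0.3, -1.8]
width: 0.699
grasp_force: 32.9
```

```bash
python3 - <<'E'
from h import *
where(); plan(*want(43,-.045,-.15,.185))
E
```

```text
t 7.02 lip(board) mm [-189.9 -116.7  192.5] yaw,tip,roll deg [23.9 -0.1 -0. ] F board [-0.2 -0.3 -1.8] q [-0.47  0.18  0.8   2.28 -0.45  0.6  -0.62] grip 32.9
shift mm [127.4 -26.5  40.4] turn [-0.065  0.755 -0.397] minrows 6.8
```

Emit:
move_arm --steps '[[50, [12, -3, 5], [-0.0065, 0.0755, -0.0397]], [50, [13, -3, 4], [-0.0065, 0.0755, -0.0397]], [50, [13, -3, 4], [-0.0065, 0.0755, -0.0397]], [50, [13, -3, 4], [-0.0065, 0.0755, -0.0397]], [50, [13, -3, 4], [-0.0065, 0.0755, -0.0397]], [50, [13, -3, 4], [-0.0065, 0.0755, -0.0397]], [50, [13, -3, 4], [-0.0065, 0.0755, -0.0397]], [50, [13, -2, 4], [-0.0065, 0.0755, -0.0397]], [50, [13, -2, 4], [-0.0065, 0.0755, -0.0397]], [50, [11, -2, 3], [-0.0065, 0.0755, -0.0397]]]'

```text
clock: 7.85
tool_pos: [0.5705, -0.1588, 0.1925]
orientation: [0.961, -0.059, -0.27, -0.017]
wrist_force: [0.1, 0.1, -2.0]
width: 0.701
grasp_force: 33.0
```

Emit:
move_arm --steps '[[50, [0, 0, 0], [0, 0, 0]], [50, [0, 0, 0], [0, 0, 0]], [50, [0, 0, 0], [0, 0, 0]], [50, [0, 0, 0], [0, 0, 0]], [50, [0, 0, 0], [0, 0, 0]], [50, [0, 0, 0], [0, 0, 0]], [50, [0, 0, 0], [0, 0, 0]], [50, [0, 0, 0], [0, 0, 0]], [50, [0, 0, 0], [0, 0, 0]], [50, [0, 0, 0], [0, 0, 0]]]'

```text
clock: 8.68
tool_pos: [0.5696, -0.1595, 0.1939]
orientation: [0.962, -0.059, -0.268, -0.016]
wrist_force: [0.8, -0.6, -1.0]
width: 0.7
grasp_force: 33.0
```

```bash
python3 - <<'E'
from h import *
import cv2
where(); plan(*want(43,-.045,-.15,.185))
print("over board:");plan(*want(43,-.0,-.15,.175))
a=optics.grab_frame("top")[:,:,::-1];b=optics.grab_frame("scene")[:,:,::-1]
a=cv2.resize(a[120:240,250:370],(400,400),interpolation=cv2.INTER_CUBIC);b=cv2.resize(b[150:290,190:330],(400,400),interpolation=cv2.INTER_CUBIC)
cv2.imwrite("pics/t3.png",np.hstack([a,b]))
E
```

```text
t 8.68 lip(board) mm [ -46.1 -150.7  183. ] yaw,tip,roll deg [-0.  43.1  0. ] F board [ 0.8 -0.5 -1. ] q [-0.31  0.84  0.83  1.43 -0.4   1.64 -1.12] grip 33.0
shift mm [1.2 0.5 1.8] turn [-0.001 -0.002  0.   ] minrows 0.1
over board:
shift mm [45.8 -5.  -8.2] turn [-0.001 -0.002  0.   ] minrows 1.1
```

View pics/t3.png

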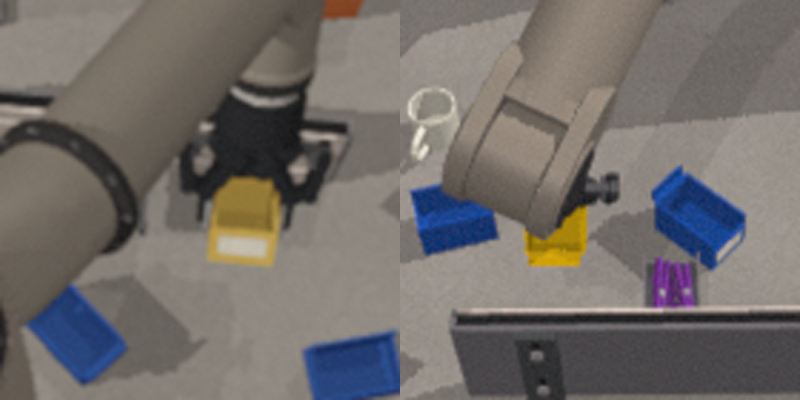

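The bin is held with its front tipped up, its label showing in the top view at (242,245), and the lip faces the board. Next I'll lower it so the tang faces the upper skin, then feel for the slat face.

Emit:
move_arm --steps '[[50, [0, 0, -10], [0, 0, 0]], [50, [0, 0, -10], [0, 0, 0]], [50, [0, 0, -10], [0, 0, 0]], [50, [0, 0, -10], [0, 0, 0]], [50, [0, 0, -4], [0, 0, 0]], [50, [3, 0, 0], [0, 0, 0]], [50, [3, -0.5, 0], [0, 0, 0]], [50, [2, -0.5, 0], [0, 0, 0]], [50, [0, 0, 0], [0, 0, 0]], [50, [0, 0, 0], [0, 0, 0]]]'

```text
clock: 9.62
tool_pos: [0.578, -0.1609, 0.1502]
orientation: [0.962, -0.059, -0.267, -0.016]
wrist_force: [-0.1, 0.3, -2.1]
width: 0.701
grasp_force: 33.0
```

Emit:
move_arm --steps '[[50, [1, 0, 0], [0, 0, 0]], [50, [1, 0, 0], [0, 0, 0]], [50, [1, 0, 0], [0, 0, 0]], [50, [1, 0, 0], [0, 0, 0]], [50, [1, 0, 0], [0, 0, 0]], [50, [0, 0, 0], [0, 0, 0]], [50, [0, 0, 0], [0, 0, 0]], [50, [0, 0, 0], [0, 0, 0]], [50, [0, 0, 0], [0, 0, 0]], [50, [0, 0, 0], [0, 0, 0]]]'

```text
clock: 10.45
tool_pos: [0.5826, -0.1606, 0.1498]
orientation: [0.962, -0.059, -0.268, -0.016]
wrist_force: [-0.8, -1.0, -1.0]
width: 0.703
grasp_force: 33.0
```

```bash
python3 -c "
from h import *
where()"
```

```text
t 10.45 lip(board) mm [ -33.1 -150.2  138.9] yaw,tip,roll deg [-0.  43.1  0. ] F board [-0.7 -1.1 -1. ] q [-0.29  0.9   0.81  1.42 -0.43  1.59 -1.12] grip 33.0
```

Emit:
move_arm --steps '[[50, [1, 0, 0], [0, 0, 0]], [50, [1, -0.5, 0], [0, 0, 0]], [50, [1, 0, 0], [0, 0, 0]], [50, [1, 0, 0], [0, 0, 0]], [50, [0, 0, 0], [0, 0, 0]], [50, [0, 0, 0], [0, 0, 0]], [50, [0, 0, 0], [0, 0, 0]], [50, [0, 0, 0], [0, 0, 0]], [50, [0, 0, 0], [0, 0, 0]], [50, [0, 0, 0], [0, 0, 0]]]'

```text
clock: 11.28
tool_pos: [0.5866, -0.1611, 0.1498]
orientation: [0.962, -0.059, -0.268, -0.016]
wrist_force: [-0.4, -0.4, -1.6]
width: 0.699
grasp_force: 33.0
```

Emit:
move_arm --steps '[[50, [1, 0, 0], [0, 0, 0]], [50, [1, 0, 0], [0, 0, 0]], [50, [1, -0.5, 0], [0, 0, 0]], [50, [0, 0, 0], [0, 0, 0]], [50, [0, 0, 0], [0, 0, 0]], [50, [0, 0, 0], [0, 0, 0]], [50, [0, 0, 0], [0, 0, 0]], [50, [0, 0, 0], [0, 0, 0]], [50, [0, 0, 0], [0, 0, 0]], [50, [0, 0, 0], [0, 0, 0]]]'

```text
clock: 12.12
tool_pos: [0.5896, -0.1616, 0.1498]
orientation: [0.962, -0.059, -0.268, -0.016]
wrist_force: [1.2, 0.1, -1.5]
width: 0.698
grasp_force: 33.0
```

```bash
python3 -c "
from h import *
where()"
```

```text
t 12.12 lip(board) mm [ -26.1 -150.3  138.9] yaw,tip,roll deg [-0.  43.1  0. ] F board [ 1.2  0.3 -1.5] q [-0.29  0.91  0.8   1.4  -0.44  1.6  -1.12] grip 33.0
```

Emit:
move_arm --steps '[[50, [1, 0, 0], [0, 0, 0]], [50, [1, 0, 0], [0, 0, 0]], [50, [1, -0.5, 0], [0, 0, 0]], [50, [0, 0, 0], [0, 0, 0]], [50, [0, 0, 0], [0, 0, 0]], [50, [0, 0, 0], [0, 0, 0]], [50, [0, 0, 0], [0, 0, 0]], [50, [0, 0, 0], [0, 0, 0]], [50, [0, 0, 0], [0, 0, 0]], [50, [0, 0, 0], [0, 0, 0]]]'

```text
clock: 12.95
tool_pos: [0.5926, -0.1621, 0.1498]
orientation: [0.962, -0.059, -0.268, -0.016]
wrist_force: [-0.2, 0.4, -1.2]
width: 0.701
grasp_force: 33.0
```

Emit:
move_arm --steps '[[50, [0.5, 0, 0], [0, 0, 0]], [50, [0.5, 0, 0], [0, 0, 0]], [50, [0.5, 0, 0], [0, 0, 0]], [50, [0.5, 0, 0], [0, 0, 0]], [50, [0, 0, 0], [0, 0, 0]], [50, [0, 0, 0], [0, 0, 0]], [50, [0, 0, 0], [0, 0, 0]], [50, [0, 0, 0], [0, 0, 0]], [50, [0, 0, 0], [0, 0, 0]], [50, [0, 0, 0], [0, 0, 0]]]'

```text
clock: 13.78
tool_pos: [0.5946, -0.1621, 0.1498]
orientation: [0.962, -0.059, -0.268, -0.016]
wrist_force: [-0.7, 0.3, -1.6]
width: 0.697
grasp_force: 33.0
```

Tip is at about −3.6 mm by my estimate, with no contact yet.

Emit:
move_arm --steps '[[50, [0.5, 0, 0], [0, 0, 0]], [50, [0.5, 0, 0], [0, 0, 0]], [50, [0.5, -0.5, 0], [0, 0, 0]], [50, [0.5, 0, 0], [0, 0, 0]], [50, [0, 0, 0], [0, 0, 0]], [50, [0, 0, 0], [0, 0, 0]], [50, [0, 0, 0], [0, 0, 0]], [50, [0, 0, 0], [0, 0, 0]], [50, [0, 0, 0], [0, 0, 0]], [50, [0, 0, 0], [0, 0, 0]]]'

```text
clock: 14.62
tool_pos: [0.5966, -0.1626, 0.1498]
orientation: [0.962, -0.059, -0.268, -0.016]
wrist_force: [-0.6, -0.9, -1.6]
width: 0.696
grasp_force: 33.0
```

Emit:
move_arm --steps '[[50, [0.5, 0, 0], [0, 0, 0]], [50, [0.5, 0, 0], [0, 0, 0]], [50, [0.5, 0, 0], [0, 0, 0]], [50, [0, 0, 0], [0, 0, 0]], [50, [0, 0, 0], [0, 0, 0]], [50, [0, 0, 0], [0, 0, 0]], [50, [0, 0, 0], [0, 0, 0]], [50, [0, 0, 0], [0, 0, 0]], [50, [0, 0, 0], [0, 0, 0]], [50, [0, 0, 0], [0, 0, 0]]]'

```text
clock: 15.45
tool_pos: [0.598, -0.1626, 0.1498]
orientation: [0.962, -0.059, -0.268, -0.016]
wrist_force: [-1.8, 0.3, -1.2]
width: 0.695
grasp_force: 33.0
```

Emit:
move_arm --steps '[[50, [0.5, 0, 0], [0, 0, 0]], [50, [0.5, 0, 0], [0, 0, 0]], [50, [0, 0, 0], [0, 0, 0]], [50, [0, 0, 0], [0, 0, 0]], [50, [0, 0, 0], [0, 0, 0]], [50, [0, 0, 0], [0, 0, 0]], [50, [0, 0, 0], [0, 0, 0]], [50, [0, 0, 0], [0, 0, 0]], [50, [0, 0, 0], [0, 0, 0]], [50, [0, 0, 0], [0, 0, 0]]]'

```text
clock: 16.28
tool_pos: [0.5982, -0.1626, 0.1499]
orientation: [0.961, -0.059, -0.269, -0.017]
wrist_force: [-4.6, 1.2, 0.6]
width: 0.701
grasp_force: 32.9
```

```bash
python3 -c "
from h import *
where()"
```

```text
t 16.28 lip(board) mm [ -17.4 -150.3  138.9] yaw,tip,roll deg [-0.1 43.3  0. ] F board [-4.8  0.7  0.6] q [-0.28  0.93  0.8   1.37 -0.44  1.62 -1.13] grip 32.9
```

Emit:
move_arm --steps '[[50, [-4, 0.5, 0], [0, 0, 0]], [50, [-4, 0.5, 5], [0, 0, 0]], [50, [0, 0, 10], [0, 0, 0]], [50, [0, 0, 12], [0, 0, 0]], [50, [0, 0, 12], [0, 0, 0]], [50, [0, 0, 9], [0, 0, 0]], [50, [6, -1, 0], [0, 0, 0]], [50, [10, -1, 0], [0, 0, 0]], [50, [10, -1.5, 0], [0, 0, 0]], [50, [0, 0, -3], [0, 0, 0]]]'

```text
clock: 17.12
tool_pos: [0.619, -0.1652, 0.1948]
orientation: [0.962, -0.058, -0.267, -0.016]
wrist_force: [0.7, 0.4, -1.6]
width: 0.701
grasp_force: 33.1
```

Emit:
move_arm --steps '[[50, [0, 0, -2], [0, 0, 0]], [50, [0, 0, -1], [0, 0, 0]], [50, [0, 0, -1], [0, 0, 0]], [50, [0, 0, 0], [0, 0, 0]], [50, [0, 0, 0], [0, 0, 0]], [50, [0, 0, 0], [0, 0, 0]], [50, [0, 0, 0], [0, 0, 0]], [50, [0, 0, 0], [0, 0, 0]], [50, [0, 0, 0], [0, 0, 0]], [50, [0, 0, 0], [0, 0, 0]]]'

```text
clock: 17.95
tool_pos: [0.6171, -0.1651, 0.1908]
orientation: [0.962, -0.059, -0.268, -0.016]
wrist_force: [0.4, 0.4, -1.0]
width: 0.698
grasp_force: 33.1
```

```bash
python3 -c "
from h import *
where()"
```

```text
t 17.95 lip(board) mm [   1.7 -150.4  179.9] yaw,tip,roll deg [-0.  43.1  0. ] F board [ 0.3  0.5 -1. ] q [-0.26  0.91  0.81  1.29 -0.43  1.71 -1.14] grip 33.1
```

Emit:
move_arm --steps '[[50, [0, 0, -1], [0, 0, 0]], [50, [0, 0, -1], [0, 0, 0]], [50, [0, 0, -1], [0, 0, 0]], [50, [0, 0, -1], [0, 0, 0]], [50, [0, 0, 0], [0, 0, 0]], [50, [0, 0, 0], [0, 0, 0]], [50, [0, 0, 0], [0, 0, 0]], [50, [0, 0, 0], [0, 0, 0]], [50, [0, 0, 0], [0, 0, 0]], [50, [0, 0, 0], [0, 0, 0]]]'

```text
clock: 18.78
tool_pos: [0.6171, -0.1651, 0.1868]
orientation: [0.962, -0.059, -0.268, -0.016]
wrist_force: [1.0, 0.1, -1.6]
width: 0.7
grasp_force: 33.1
```

Emit:
move_arm --steps '[[50, [0, 0, -1], [0, 0, 0]], [50, [0, 0, -1], [0, 0, 0]], [50, [0, 0, -1], [0, 0, 0]], [50, [0, 0, 0], [0, 0, 0]], [50, [0, 0, 0], [0, 0, 0]], [50, [0, 0, 0], [0, 0, 0]], [50, [0, 0, 0], [0, 0, 0]], [50, [0, 0, 0], [0, 0, 0]], [50, [0, 0, 0], [0, 0, 0]], [50, [0, 0, 0], [0, 0, 0]]]'

```text
clock: 19.62
tool_pos: [0.6171, -0.1651, 0.1838]
orientation: [0.962, -0.059, -0.268, -0.016]
wrist_force: [0.6, -0.1, -1.1]
width: 0.699
grasp_force: 33.1
```

Lip is at 172.9, still free.

Emit:
move_arm --steps '[[50, [0, 0, -1], [0, 0, 0]], [50, [0, 0, -1], [0, 0, 0]], [50, [0, 0, -1], [0, 0, 0]], [50, [0, 0, 0], [0, 0, 0]], [50, [0, 0, 0], [0, 0, 0]], [50, [0, 0, 0], [0, 0, 0]], [50, [0, 0, 0], [0, 0, 0]], [50, [0, 0, 0], [0, 0, 0]], [50, [0, 0, 0], [0, 0, 0]], [50, [0, 0, 0], [0, 0, 0]]]'

```text
clock: 20.45
tool_pos: [0.6171, -0.1651, 0.1808]
orientation: [0.962, -0.059, -0.268, -0.016]
wrist_force: [0.2, -0.3, -1.5]
width: 0.697
grasp_force: 33.1
```

Emit:
move_arm --steps '[[50, [0, 0, -1], [0, 0, 0]], [50, [0, 0, -1], [0, 0, 0]], [50, [0, 0, -0.5], [0, 0, 0]], [50, [0, 0, 0], [0, 0, 0]], [50, [0, 0, 0], [0, 0, 0]], [50, [0, 0, 0], [0, 0, 0]], [50, [0, 0, 0], [0, 0, 0]], [50, [0, 0, 0], [0, 0, 0]], [50, [0, 0, 0], [0, 0, 0]], [50, [0, 0, 0], [0, 0, 0]]]'

```text
clock: 21.28
tool_pos: [0.6171, -0.1651, 0.1783]
orientation: [0.962, -0.059, -0.268, -0.016]
wrist_force: [0.2, -0.0, -1.6]
width: 0.699
grasp_force: 33.1
```

Emit:
move_arm --steps '[[50, [0, 0, -1], [0, 0, 0]], [50, [0, 0, -1], [0, 0, 0]], [50, [0, 0, 0], [0, 0, 0]], [50, [0, 0, 0], [0, 0, 0]], [50, [0, 0, 0], [0, 0, 0]], [50, [0, 0, 0], [0, 0, 0]], [50, [0, 0, 0], [0, 0, 0]], [50, [0, 0, 0], [0, 0, 0]], [50, [0, 0, 0], [0, 0, 0]], [50, [0, 0, 0], [0, 0, 0]]]'

```text
clock: 22.12
tool_pos: [0.6171, -0.1651, 0.1763]
orientation: [0.962, -0.059, -0.268, -0.016]
wrist_force: [-0.1, 0.7, -0.7]
width: 0.702
grasp_force: 33.1
```

Emit:
move_arm --steps '[[50, [0, 0, -1], [0, 0, 0]], [50, [0, 0, -1], [0, 0, 0]], [50, [0, 0, 0], [0, 0, 0]], [50, [0, 0, 0], [0, 0, 0]], [50, [0, 0, 0], [0, 0, 0]], [50, [0, 0, 0], [0, 0, 0]], [50, [0, 0, 0], [0, 0, 0]], [50, [0, 0, 0], [0, 0, 0]], [50, [0, 0, 0], [0, 0, 0]], [50, [0, 0, 0], [0, 0, 0]]]'

```text
clock: 22.95
tool_pos: [0.6171, -0.1651, 0.1743]
orientation: [0.962, -0.059, -0.268, -0.016]
wrist_force: [-0.2, -0.1, -1.7]
width: 0.7
grasp_force: 33.1
```

Emit:
move_arm --steps '[[50, [0, 0, -1], [0, 0, 0]], [50, [0, 0, -1], [0, 0, 0]], [50, [0, 0, 0], [0, 0, 0]], [50, [0, 0, 0], [0, 0, 0]], [50, [0, 0, 0], [0, 0, 0]], [50, [0, 0, 0], [0, 0, 0]], [50, [0, 0, 0], [0, 0, 0]], [50, [0, 0, 0], [0, 0, 0]], [50, [0, 0, 0], [0, 0, 0]], [50, [0, 0, 0], [0, 0, 0]]]'

```text
clock: 23.78
tool_pos: [0.6171, -0.1651, 0.1723]
orientation: [0.962, -0.059, -0.268, -0.016]
wrist_force: [-0.8, -0.3, -1.4]
width: 0.697
grasp_force: 33.1
```

Emit:
move_arm --steps '[[50, [0, 0, -1], [0, 0, 0]], [50, [0, 0, -1], [0, 0, 0]], [50, [0, 0, 0], [0, 0, 0]], [50, [0, 0, 0], [0, 0, 0]], [50, [0, 0, 0], [0, 0, 0]], [50, [0, 0, 0], [0, 0, 0]], [50, [0, 0, 0], [0, 0, 0]], [50, [0, 0, 0], [0, 0, 0]], [50, [0, 0, 0], [0, 0, 0]], [50, [0, 0, 0], [0, 0, 0]]]'

```text
clock: 24.62
tool_pos: [0.6171, -0.1651, 0.1703]
orientation: [0.962, -0.059, -0.268, -0.016]
wrist_force: [-0.3, 0.2, -0.8]
width: 0.7
grasp_force: 33.1
```

```bash
python3 -c "
from h import *
where()"
```

```text
t 24.62 lip(board) mm [   1.7 -150.4  159.4] yaw,tip,roll deg [-0.  43.1 -0. ] F board [-0.3  0.1 -0.8] q [-0.26  0.93  0.81  1.3  -0.44  1.68 -1.14] grip 33.1
```

Emit:
move_arm --steps '[[50, [0, 0, -1], [0, 0, 0]], [50, [0, 0, -1], [0, 0, 0]], [50, [0, 0, 0], [0, 0, 0]], [50, [0, 0, 0], [0, 0, 0]], [50, [0, 0, 0], [0, 0, 0]], [50, [0, 0, 0], [0, 0, 0]], [50, [0, 0, 0], [0, 0, 0]], [50, [0, 0, 0], [0, 0, 0]], [50, [0, 0, 0], [0, 0, 0]], [50, [0, 0, 0], [0, 0, 0]]]'

```text
clock: 25.45
tool_pos: [0.6171, -0.1652, 0.1687]
orientation: [0.962, -0.059, -0.268, -0.016]
wrist_force: [-1.0, 1.0, 6.3]
width: 0.7
grasp_force: 33.5
```

Emit:
move_arm --steps '[[50, [0, 0, -1], [0, 0, 0]], [50, [0, 0, -0.5], [0, 0, 0]], [50, [0, 0, 0], [0, 0, 0]], [50, [0, 0, 0], [0, 0, 0]], [50, [0, 0, 0], [0, 0, 0]], [50, [0, 0, 0], [0, 0, 0]], [50, [0, 0, 0], [0, 0, 0]], [50, [0, 0, 0], [0, 0, 0]], [50, [0, 0, 0], [0, 0, 0]], [50, [0, 0, 0], [0, 0, 0]]]'

```text
clock: 26.28
tool_pos: [0.6166, -0.1653, 0.1677]
orientation: [0.961, -0.059, -0.268, -0.016]
wrist_force: [-2.9, 2.5, 8.3]
width: 0.7
grasp_force: 33.5
```

Emit:
move_arm --steps '[[50, [0, 0, 5], [0, 0, 0]], [50, [-9, 1, 0], [0, 0, 0]], [50, [-10, 1, 0], [0, 0, 0]], [50, [-9, 1.5, 0], [0, 0, 0]], [50, [0, 0, -12], [0, 0, 0]], [50, [0, 0, -15], [0, 0, 0]], [50, [0, 0, -15], [0, 0, 0]], [50, [0, 0, -5], [0, 0, 0]], [50, [0, 0, 0], [0, 0, 0]], [50, [0, 0, 0], [0, 0, 0]]]'

```text
clock: 27.12
tool_pos: [0.589, -0.1617, 0.1239]
orientation: [0.961, -0.059, -0.268, -0.016]
wrist_force: [0.0, -0.7, -1.5]
width: 0.7
grasp_force: 32.9
```

```bash
python3 - <<'E'
from h import *
import cv2
where(); plan(*want(43.1,-.017,-.15,.1137))
a=optics.grab_frame("top")[:,:,::-1];b=optics.grab_frame("scene")[:,:,::-1]
a=cv2.resize(a[140:220,280:360],(400,400),interpolation=cv2.INTER_CUBIC);b=cv2.resize(b[200:280,200:280],(400,400),interpolation=cv2.INTER_CUBIC)
cv2.imwrite("pics/t4.png",np.hstack([a,b]))
E
```

```text
t 27.12 lip(board) mm [ -26.6 -150.5  112.9] yaw,tip,roll deg [-0.  43.2 -0. ] F board [ 0.1 -0.7 -1.5] q [-0.28  0.94  0.79  1.41 -0.45  1.57 -1.12] grip 32.9
shift mm [ 9.6 -0.7  0.7] turn [ 0.    -0.002  0.   ] minrows 0.2
```

View pics/t4.png

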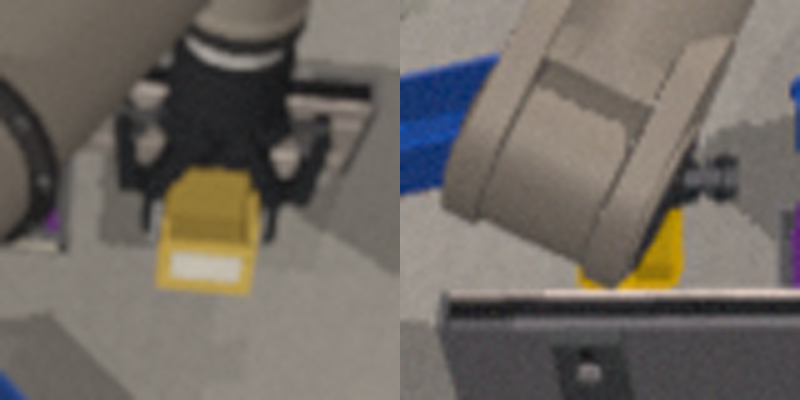

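The bin is poised in front of the board, still tipped, with no contact. I'll move the tang into the mouth.

Emit:
move_arm --steps '[[50, [3, -0.5, 0], [0, 0, 0]], [50, [3, -0.5, 0.5], [0, 0, 0]], [50, [2, 0, 0.5], [0, 0, 0]], [50, [1, 0, 0], [0, 0, 0]], [50, [1, 0, 0], [0, 0, 0]], [50, [1, 0, 0], [0, 0, 0]], [50, [0.5, 0, 0], [0, 0, 0]], [50, [0, 0, 0], [0, 0, 0]], [50, [0, 0, 0], [0, 0, 0]], [50, [0, 0, 0], [0, 0, 0]]]'

```text
clock: 28.05
tool_pos: [0.6005, -0.1626, 0.1258]
orientation: [0.962, -0.059, -0.268, -0.016]
wrist_force: [-0.0, 0.5, -1.3]
width: 0.698
grasp_force: 32.9
```

```bash
python3 -c "
from h import *
where()"
```

```text
t 28.05 lip(board) mm [ -15.1 -150.   114.9] yaw,tip,roll deg [-0.  43.2  0. ] F board [-0.1  0.4 -1.3] q [-0.27  0.95  0.79  1.38 -0.45  1.59 -1.13] grip 32.9
```

Emit:
move_arm --steps '[[50, [1, 0, 0], [0, 0, 0]], [50, [1, 0, 0], [0, 0, 0]], [50, [1, -0.5, 0], [0, 0, 0]], [50, [1, 0, 0.5], [0, 0, 0]], [50, [0.5, 0, 0], [0, 0, 0]], [50, [0.5, 0, 0.5], [0, 0, 0]], [50, [0, 0, 0], [0, 0, 0]], [50, [0, 0, 0], [0, 0, 0]], [50, [0, 0, 0], [0, 0, 0]], [50, [0, 0, 0], [0, 0, 0]]]'

```text
clock: 28.88
tool_pos: [0.6056, -0.1631, 0.1267]
orientation: [0.962, -0.059, -0.268, -0.016]
wrist_force: [0.0, -0.4, -1.4]
width: 0.693
grasp_force: 32.9
```

```bash
python3 -c "
from h import *
where()"
```

```text
t 28.88 lip(board) mm [ -10.  -149.9  115.8] yaw,tip,roll deg [-0.  43.2 -0. ] F board [ 0.  -0.4 -1.4] q [-0.27  0.96  0.79  1.36 -0.46  1.6  -1.13] grip 32.9
```

Emit:
move_arm --steps '[[50, [1, 0, 1], [0, 0, 0]], [50, [1, 0, 1], [0, 0, 0]], [50, [1, 0, 1], [0, 0, 0]], [50, [1, -0.5, 0.7], [0, 0, 0]], [50, [0, 0, 0], [0, 0, 0]], [50, [0, 0, 0], [0, 0, 0]], [50, [0, 0, 0], [0, 0, 0]], [50, [0, 0, 0], [0, 0, 0]], [50, [0, 0, 0], [0, 0, 0]], [50, [0, 0, 0], [0, 0, 0]]]'

```text
clock: 29.72
tool_pos: [0.6096, -0.1636, 0.1304]
orientation: [0.962, -0.059, -0.268, -0.016]
wrist_force: [-0.2, -0.2, -1.4]
width: 0.699
grasp_force: 32.9
```

Emit:
move_arm --steps '[[50, [1, 0, 0], [0, 0, 0]], [50, [1, 0, 0], [0, 0, 0]], [50, [0.5, 0, 0], [0, 0, 0]], [50, [0, 0, 0], [0, 0, 0]], [50, [0, 0, 0], [0, 0, 0]], [50, [0, 0, 0], [0, 0, 0]], [50, [0, 0, 0], [0, 0, 0]], [50, [0, 0, 0], [0, 0, 0]], [50, [0, 0, 0], [0, 0, 0]], [50, [0, 0, 0], [0, 0, 0]]]'

```text
clock: 30.55
tool_pos: [0.6121, -0.1636, 0.1305]
orientation: [0.962, -0.059, -0.268, -0.016]
wrist_force: [0.4, 0.3, -1.2]
width: 0.7
grasp_force: 32.9
```

```bash
python3 -c "
from h import *
where()"
```

```text
t 30.55 lip(board) mm [  -3.4 -149.6  119.6] yaw,tip,roll deg [-0.  43.1 -0. ] F board [ 0.4  0.3 -1.2] q [-0.26  0.96  0.79  1.34 -0.46  1.61 -1.13] grip 32.9
```

```bash
cat > sw.py <<'E'
import numpy as np
from scipy.spatial import cKDTree
def rect(a,b,c,d,n=.25):
    x=np.arange(a,b+.01,n);z=np.arange(c,d+.01,n);g=np.array(np.meshgrid(x,z)).reshape(2,-1).T;return g
bin_=np.vstack([rect(42,45,0,54,.5),rect(45,54,51,54,.5),rect(51,54,51,67,.5)])-[45,51]
brd=[(0,4,-63,0),(0,4,12,40),(18,24,-63,40),(4,18,-63,-10),(4,18,36,40)]
def clear(th,X,Z):
    t=np.radians(th);c,s=np.cos(t),np.sin(t);p=np.c_[bin_[:,0]*c+bin_[:,1]*s+X,-bin_[:,0]*s+bin_[:,1]*c+Z]
    m=9
    for a,b,l,h in brd:
        dx=np.maximum(a-p[:,0],p[:,0]-b);dz=np.maximum(l-p[:,1],p[:,1]-h)
        d=np.where((dx>0)&(dz>0),np.hypot(dx,dz),np.maximum(dx,dz));m=min(m,d.min())
    return m
if __name__=="__main__":
    print("now",clear(43.1,-3.4,7.4))
    for th in(43,38,33,28,23,18,13,8,4,2,0):
        print(th,max((round(clear(th,X,Z),2),X,Z) for X in np.arange(-8,3,.25) for Z in np.arange(-2,12,.25)))
E
python3 sw.py
```

```text
now 1.2505360368728073
43 (np.float64(2.36), np.float64(-4.25), np.float64(8.5))
38 (np.float64(2.36), np.float64(-3.75), np.float64(8.0))
33 (np.float64(2.48), np.float64(-2.75), np.float64(7.25))
28 (np.float64(2.85), np.float64(-0.75), np.float64(5.75))
23 (np.float64(3.24), np.float64(-1.25), np.float64(5.75))
18 (np.float64(2.94), np.float64(-1.25), np.float64(5.75))
13 (np.float64(2.4), np.float64(-1.25), np.float64(5.25))
8 (np.float64(1.85), np.float64(-1.0), np.float64(6.25))
4 (np.float64(1.42), np.float64(-1.0), np.float64(6.25))
2 (np.float64(1.21), np.float64(-1.0), np.float64(6.5))
0 (np.float64(1.0), np.float64(-1.0), np.float64(8.0))
```

```bash
python3 - <<'E'
from h import *
E0=.1122
s=r.sense();p0,R0=s["tool_pos"],R.from_quat(s["orientation"])
for th,X,Z in[(38,-3.75,8),(33,-2.75,7.25),(28,-1.75,6.25),(23,-1.25,5.75),(18,-1.25,5.5),(13,-1.25,5.25),(8,-1,5),(4,-1,4.5),(0,-1,3.5)]:
    p,Rt=want(th,X/1e3,-.15,E0+Z/1e3)
    print(th,((p-p0)*1e3).round(1),(Rt*R0.inv()).as_rotvec().round(4));p0,R0=p,Rt
E
```

```text
38 [-1.1 -0.3 -5.3] [-0.0109 -0.0891  0.0005]
33 [ 0.8 -0.1 -6.6] [-0.0106 -0.0866  0.    ]
28 [ 1.3 -0.2 -6.8] [-0.0106 -0.0866 -0.    ]
23 [ 1.3 -0.2 -6.3] [-0.0106 -0.0866  0.    ]
18 [ 1.3 -0.2 -5.9] [-0.0106 -0.0866 -0.    ]
13 [ 1.8 -0.2 -5.8] [-0.0106 -0.0866  0.    ]
8 [ 2.5 -0.3 -5.6] [-0.0106 -0.0866 -0.    ]
4 [ 2.1 -0.3 -4.6] [-0.0085 -0.0693 -0.    ]
0 [ 2.4 -0.3 -5. ] [-0.0085 -0.0693 -0.    ]
```

Emit:
move_arm --steps '[[50, [-0.6, -0.2, -2.6], [-0.0055, -0.0445, 0]], [50, [-0.5, -0.1, -2.7], [-0.0054, -0.0446, 0]], [50, [0, 0, 0], [0, 0, 0]], [50, [0, 0, 0], [0, 0, 0]], [50, [0.4, 0, -3.3], [-0.0053, -0.0433, 0]], [50, [0.4, -0.1, -3.3], [-0.0053, -0.0433, 0]], [50, [0, 0, 0], [0, 0, 0]], [50, [0, 0, 0], [0, 0, 0]], [50, [0, 0, 0], [0, 0, 0]], [50, [0, 0, 0], [0, 0, 0]]]'

```text
clock: 31.38
tool_pos: [0.6122, -0.1639, 0.1184]
orientation: [0.981, -0.06, -0.182, -0.011]
wrist_force: [-0.3, 0.8, -1.7]
width: 0.697
grasp_force: 32.9
```

```bash
python3 -c "
from h import *
where();plan(*want(23,-.00125,-.15,.11795))"
```

```text
t 31.38 lip(board) mm [  -2.4 -149.9  119.2] yaw,tip,roll deg [ 0.  33.1  0. ] F board [-0.4  0.7 -1.7] q [-0.31  0.88  0.8   1.49 -0.5   1.39 -1.11] grip 32.9
shift mm [  2.3  -0.4 -12.9] turn [-0.021 -0.174 -0.   ] minrows 1.4
```

Emit:
move_arm --steps '[[50, [0.6, -0.1, -3.3], [-0.0053, -0.0433, 0]], [50, [0.6, -0.1, -3.3], [-0.0053, -0.0433, 0]], [50, [0, 0, 0], [0, 0, 0]], [50, [0, 0, 0], [0, 0, 0]], [50, [0.6, -0.1, -3.2], [-0.0053, -0.0433, 0]], [50, [0.5, -0.1, -3.1], [-0.0053, -0.0433, 0]], [50, [0, 0, 0], [0, 0, 0]], [50, [0, 0, 0], [0, 0, 0]], [50, [0, 0, 0], [0, 0, 0]], [50, [0, 0, 0], [0, 0, 0]]]'

```text
clock: 32.22
tool_pos: [0.6147, -0.1643, 0.1057]
orientation: [0.994, -0.061, -0.096, -0.006]
wrist_force: [-0.1, 0.8, -1.6]
width: 0.699
grasp_force: 32.9
```

```bash
python3 -c "
from h import *
where();plan(*want(13,-.00125,-.15,.11745))"
```

```text
t 32.22 lip(board) mm [  -1.  -149.9  118.1] yaw,tip,roll deg [ 0. 23.  0.] F board [-0.2  0.8 -1.6] q [-0.35  0.8   0.81  1.64 -0.55  1.17 -1.07] grip 32.9
shift mm [  2.9  -0.4 -11.9] turn [-0.021 -0.174 -0.   ] minrows 1.4
```

Emit:
move_arm --steps '[[50, [0.6, -0.1, -3], [-0.0053, -0.0435, 0]], [50, [0.7, -0.1, -3], [-0.0053, -0.0435, 0]], [50, [0, 0, 0], [0, 0, 0]], [50, [0, 0, 0], [0, 0, 0]], [50, [0.8, -0.1, -3], [-0.0053, -0.0435, 0]], [50, [0.8, -0.1, -2.9], [-0.0053, -0.0435, 0]], [50, [0, 0, 0], [0, 0, 0]], [50, [0, 0, 0], [0, 0, 0]], [50, [0, 0, 0], [0, 0, 0]], [50, [0, 0, 0], [0, 0, 0]]]'

```text
clock: 33.05
tool_pos: [0.6178, -0.1648, 0.094]
orientation: [0.998, -0.061, -0.008, -0.001]
wrist_force: [0.2, -0.1, -2.1]
width: 0.694
grasp_force: 32.9
```

```bash
python3 -c "
from h import *
where();plan(*want(6,-.00125,-.15,.1171))"
```

```text
t 33.05 lip(board) mm [  -1.1 -150.   117.6] yaw,tip,roll deg [ 0. 13.  0.] F board [ 0.2 -0.1 -2.1] q [-0.37  0.72  0.79  1.78 -0.62  0.93 -1.  ] grip 32.9
shift mm [ 3.2 -0.4 -7.9] turn [-0.015 -0.121 -0.   ] minrows 1.0
```

Emit:
move_arm --steps '[[50, [0.8, -0.1, -2], [-0.0038, -0.0303, 0]], [50, [0.8, -0.1, -2], [-0.0038, -0.0303, 0]], [50, [0.8, -0.1, -2], [-0.0038, -0.0303, 0]], [50, [0.8, -0.1, -1.9], [-0.0038, -0.0303, 0]], [50, [0, 0, 0], [0, 0, 0]], [50, [0, 0, 0], [0, 0, 0]], [50, [0, 0, 0], [0, 0, 0]], [50, [0, 0, 0], [0, 0, 0]], [50, [0, 0, 0], [0, 0, 0]], [50, [0, 0, 0], [0, 0, 0]]]'

```text
clock: 33.88
tool_pos: [0.6204, -0.1652, 0.0859]
orientation: [0.997, -0.061, 0.053, 0.003]
wrist_force: [0.1, 0.3, -1.6]
width: 0.7
grasp_force: 32.9
```

```bash
python3 -c "
from h import *
where();plan(*want(1,-.0012,-.15,.1152))"
```

```text
t 33.88 lip(board) mm [  -1.8 -150.2  116.9] yaw,tip,roll deg [-0.  6. -0.] F board [ 0.   0.3 -1.6] q [-0.37  0.67  0.76  1.88 -0.69  0.76 -0.93] grip 32.9
shift mm [ 3.5 -0.3 -6.7] turn [-0.011 -0.086  0.   ] minrows 0.7
```

Emit:
move_arm --steps '[[50, [0.8, 0, -1.6], [-0.0027, -0.0215, 0]], [50, [0.9, -0.1, -1.7], [-0.0027, -0.0215, 0]], [50, [0.8, -0.1, -1.7], [-0.0027, -0.0215, 0]], [50, [0.8, -0.1, -1.7], [-0.0027, -0.0215, 0]], [50, [0, 0, 0], [0, 0, 0]], [50, [0, 0, 0], [0, 0, 0]], [50, [0, 0, 0], [0, 0, 0]], [50, [0, 0, 0], [0, 0, 0]], [50, [0, 0, 0], [0, 0, 0]], [50, [0, 0, 0], [0, 0, 0]]]'

```text
clock: 34.72
tool_pos: [0.6235, -0.1655, 0.0791]
orientation: [0.994, -0.061, 0.096, 0.006]
wrist_force: [0.3, 0.2, -1.8]
width: 0.698
grasp_force: 32.9
```

```bash
python3 -c "
from h import *
where();plan(*want(0.3,-.0012,-.15,.1122))"
```

```text
t 34.72 lip(board) mm [  -1.6 -150.   115.1] yaw,tip,roll deg [-0.  1. -0.] F board [ 0.3  0.3 -1.8] q [-0.35  0.64  0.71  1.94 -0.76  0.63 -0.87] grip 32.9
shift mm [ 0.8 -0.1 -3.6] turn [-0.001 -0.012  0.   ] minrows 0.1
```

Next I'll lower it onto the edge in small steps, watching Fz.

Emit:
move_arm --steps '[[50, [0.2, 0, -0.7], [0, -0.006, 0]], [50, [0.2, 0, -0.7], [0, -0.006, 0]], [50, [0, 0, -0.7], [0, 0, 0]], [50, [0, 0, 0], [0, 0, 0]], [50, [0, 0, 0], [0, 0, 0]], [50, [0, 0, 0], [0, 0, 0]], [50, [0, 0, 0], [0, 0, 0]], [50, [0, 0, 0], [0, 0, 0]], [50, [0, 0, 0], [0, 0, 0]], [50, [0, 0, 0], [0, 0, 0]]]'

```text
clock: 35.55
tool_pos: [0.6241, -0.1656, 0.0772]
orientation: [0.993, -0.061, 0.102, 0.006]
wrist_force: [1.4, -1.7, -0.8]
width: 0.701
grasp_force: 33.0
```

Emit:
move_arm --steps '[[50, [0, 0, -0.5], [0, 0, 0]], [50, [0, 0, -0.5], [0, 0, 0]], [50, [0, 0, 0], [0, 0, 0]], [50, [0, 0, 0], [0, 0, 0]], [50, [0, 0, 0], [0, 0, 0]], [50, [0, 0, 0], [0, 0, 0]], [50, [0, 0, 0], [0, 0, 0]], [50, [0, 0, 0], [0, 0, 0]], [50, [0, 0, 0], [0, 0, 0]], [50, [0, 0, 0], [0, 0, 0]]]'

```text
clock: 36.38
tool_pos: [0.6241, -0.1655, 0.0761]
orientation: [0.993, -0.061, 0.102, 0.006]
wrist_force: [3.0, -0.5, -0.7]
width: 0.7
grasp_force: 33.0
```

```bash
python3 -c "
from h import *
where()"
```

```text
t 36.38 lip(board) mm [  -1.5 -150.1  112.9] yaw,tip,roll deg [-0.   0.3  0.1] F board [ 3.1 -0.1 -0.7] q [-0.35  0.63  0.7   1.95 -0.77  0.61 -0.85] grip 33.0
```

Emit:
move_arm --steps '[[50, [0.7, 0, 0], [0, 0, 0]], [50, [0, 0, -0.5], [0, 0, 0]], [50, [0, 0, -0.3], [0, 0, 0]], [50, [0, 0, 0], [0, 0, 0]], [50, [0, 0, 0], [0, 0, 0]], [50, [0, 0, 0], [0, 0, 0]], [50, [0, 0, 0], [0, 0, 0]], [50, [0, 0, 0], [0, 0, 0]], [50, [0, 0, 0], [0, 0, 0]], [50, [0, 0, 0], [0, 0, 0]]]'

```text
clock: 37.22
tool_pos: [0.6245, -0.1655, 0.0752]
orientation: [0.993, -0.061, 0.102, 0.006]
wrist_force: [0.6, -0.5, -1.0]
width: 0.696
grasp_force: 33.1
```

Emit:
move_arm --steps '[[50, [0, 0, -0.5], [0, 0, 0]], [50, [0, 0, 0], [0, 0, 0]], [50, [0, 0, 0], [0, 0, 0]], [50, [0, 0, 0], [0, 0, 0]], [50, [0, 0, 0], [0, 0, 0]], [50, [0, 0, 0], [0, 0, 0]], [50, [0, 0, 0], [0, 0, 0]], [50, [0, 0, 0], [0, 0, 0]], [50, [0, 0, 0], [0, 0, 0]], [50, [0, 0, 0], [0, 0, 0]]]'

```text
clock: 38.05
tool_pos: [0.6247, -0.1655, 0.0748]
orientation: [0.993, -0.061, 0.102, 0.006]
wrist_force: [-0.7, -0.1, 0.2]
width: 0.697
grasp_force: 33.2
```

```bash
python3 -c "
from h import *
where()"
```

```text
t 38.05 lip(board) mm [  -0.9 -150.   111.6] yaw,tip,roll deg [-0.   0.3  0.1] F board [-0.7 -0.2  0.2] q [-0.34  0.64  0.7   1.95 -0.78  0.6  -0.85] grip 33.2
```

Emit:
move_arm --steps '[[50, [0, 0, -0.3], [0, 0, 0]], [50, [0, 0, 0], [0, 0, 0]], [50, [0, 0, 0], [0, 0, 0]], [61, [0, 0, 0], [0, 0, 0]], [63, [0, 0, 0], [0, 0, 0]], [66, [0, 0, 0], [0, 0, 0]], [70, [0, 0, 0], [0, 0, 0]], [74, [0, 0, 0], [0, 0, 0]], [78, [0, 0, 0], [0, 0, 0]], [80, [0, 0, 0], [0, 0, 0]]]' --squeeze 20

```text
clock: 38.88
tool_pos: [0.6246, -0.1655, 0.0744]
orientation: [0.993, -0.061, 0.102, 0.006]
wrist_force: [0.5, 0.0, -0.3]
width: 0.937
grasp_force: 0.0
```

```bash
python3 - <<'E'
from h import *
import cv2
where();print(r.sense()["width"])
a=optics.grab_frame("top")[:,:,::-1];b=optics.grab_frame("scene")[:,:,::-1]
a=cv2.resize(a[140:220,280:360],(400,400),interpolation=cv2.INTER_CUBIC);b=cv2.resize(b[200:280,200:280],(400,400),interpolation=cv2.INTER_CUBIC)
cv2.imwrite("pics/t5.png",np.hstack([a,b]))
s=r.sense();print("retreat dir",R.from_quat(s["orientation"]).apply([0,0,-1]).round(3))
E
```

```text
t 38.88 lip(board) mm [  -0.9 -150.   111.1] yaw,tip,roll deg [-0.   0.3  0.1] F board [ 0.5  0.1 -0.3] q [-0.34  0.64  0.7   1.95 -0.78  0.6  -0.85] grip 0.0
0.9372734619027766
retreat dir [-0.202  0.024  0.979]
```

View pics/t5.png

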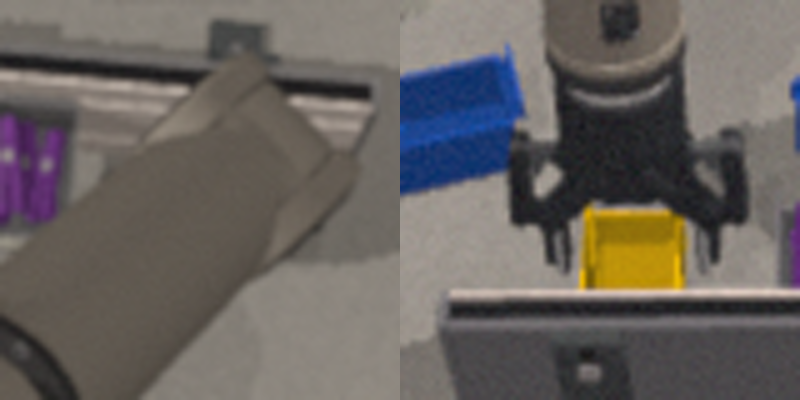

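The bin hangs against the board at (635,250) in the scene half, and the open fingers are clear on both sides. I'll retreat along the tool axis.

Emit:
move_arm --steps '[[80, [-1, 0, 5], [0, 0, 0]], [80, [-2, 0, 10], [0, 0, 0]], [80, [-2, 0, 10], [0, 0, 0]], [80, [-3, 0.5, 15], [0, 0, 0]], [80, [-3, 0.5, 15], [0, 0, 0]], [80, [-4, 0.5, 20], [0, 0, 0]], [80, [-4, 0.5, 20], [0, 0, 0]], [80, [-4, 0.5, 20], [0, 0, 0]], [80, [-10, 0, 20], [0, 0, 0]], [80, [-20, 0, 0], [0, 0, 0]]]'

```text
clock: 39.82
tool_pos: [0.5749, -0.1641, 0.2145]
orientation: [0.993, -0.061, 0.106, 0.006]
wrist_force: [0.2, -1.2, 0.9]
width: 0.935
grasp_force: 0.0
```

Emit:
move_arm --steps '[[80, [-25, 0, 0], [0, 0, 0]], [80, [-25, 0, 0], [0, 0, 0]], [80, [-25, 0, 0], [0, 0, 0]], [80, [-25, 0, 0], [0, 0, 0]], [80, [-20, 0, 0], [0, 0, 0]], [80, [0, 0, 0], [0, 0, 0]], [80, [0, 0, 0], [0, 0, 0]], [80, [0, 0, 0], [0, 0, 0]], [80, [0, 0, 0], [0, 0, 0]], [80, [0, 0, 0], [0, 0, 0]]]'

```text
clock: 40.65
tool_pos: [0.4525, -0.1633, 0.2098]
orientation: [0.993, -0.061, 0.102, 0.006]
wrist_force: [-0.4, -0.2, 0.4]
width: 0.933
grasp_force: 0.0
```

```bash
python3 - <<'E'
from h import *
import cv2
a=optics.grab_frame("top")[:,:,::-1];b=optics.grab_frame("scene")[:,:,::-1]
a=cv2.resize(a[130:210,270:350],(400,400),interpolation=cv2.INTER_CUBIC);b=cv2.resize(b[190:270,200:280],(400,400),interpolation=cv2.INTER_CUBIC)
cv2.imwrite("pics/t6.png",np.hstack([a,b]));print(r.sense()["wrist_force"])
E
```

```text
[-0.02201482 -0.71271463 -0.16983133]
```

View pics/t6.png

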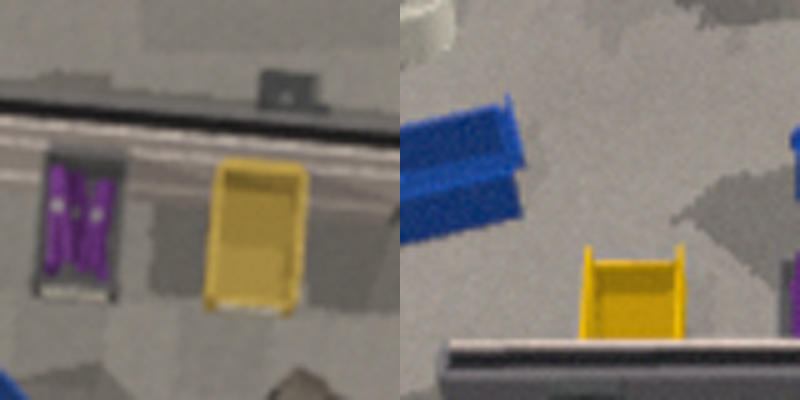

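The yellow bin hangs level and square beside the grey bin, with the same outline against the slats (top half, (255,235)). Handing in.

```bash
python3 -c "
from cell import r
print(r.job_done())"
```

```text
the job is handed in; nothing more can be done
None
```

The yellow bin hangs in the upper groove to the right of the grey bin, level and flat against the slats in the last pictures, and the job is handed in at about 41 s (no verdict was returned).

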